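# Size a dilator in the taper gauge

## Robot

A 6-joint arm with a two-finger parallel gripper is mounted at the origin on the work surface. World frame = base frame: x ahead of the robot, y to its left, z up, the work surface at z = 0. Lengths are in m, angles in rad, forces in N, time in s.
With the tool pointing down it reaches from about 0.4 to 0.925 m from the base axis. Payload 12.5 kg.
Tool frame: the origin (TCP) lies between the finger pads; the fingertips stand 11 mm ahead of it and the grasp point (between the pads) lies 8 mm behind it; z points along the fingers, y is the line along which they close (so a half turn about z gives the same grasp; the last joint's range is limited). The gripper opens to 95 mm and grips with 3 to 60 N. Pads are 20 mm wide; open, the fingers measure 119 mm over their backs; the gripper's body (75 mm by 180 mm) begins 59 mm behind the grasp point.
Start: joints at [1.092, 0.491, 1.559, -0, 1.092, -0.106], TCP at [0.228, 0.582, 0.226] pointing down, gripper open.
Joint ranges: [-3.1, 3.1], [-0.84, 2.19], [0.05, 2.79], [-1.13, 4.28], [0.06, 2.93], [-2.69, 2.69]. Speed limits (rad/s): [2.22, 2.22, 2.79, 3.14, 3.14, 3.14].

## Interface

Orientations are given as a rotation vector (axis times angle).
In Python, from rig import arm, vision, job gives the robot as it stands.
- The arm moves only by the tool play_rows, never from a script. Its argument "moves" is a list of rows, each an object with "offset": the shift along the tool's x, y, z in m, a list of three; "turn": the turn, a rotation vector about the tool's x, y, z in rad, a list of three; "hand": the gripper command: -1 is fully open, 1 is shut, values between are in proportion. A call has 1 to 20 rows; each row is the pose to reach, as a shift and turn from the pose commanded when the call began, along the tool's axes at that moment; what a row does not reach only later rows make up. A row lasts 1/12 s, in which the tool goes at most 41.7 mm and 7.16 degrees, less where a joint would pass 70% of its speed; a pose out of reach is approached as far as the arm can. A call with a gripper value outside its range is refused whole. The fingers move at their own pace and stop on an object; "grip_force" is the grip in N (left out, the last holds). Time passes only in rows, so rows that repeat a pose let the fingers close. It gives the time, the measured TCP pose, the force, the opening and the grip force at its end, in the units of the state.
- arm.read_state(): the state, without advancing time (a new reading comes with each control period).
- vision.camera(name): name is "scene" or "top" or "wrist"; returns the picture (420x560x3 uint8, red, green, blue); there is no depth.
- vision.camera_info(name): a dict with "fovy" (degrees; the focal length in pixels is half the picture's height over the tangent of half this angle, whatever the lens; pixels are square), "cx", "cy" (the principal point, pixels), "position" and "rotation" of the camera in the world. Camera axes: x right, y down, z forward; pixel columns grow to the right and rows downward; lengths in m; the calibration is good to about 2 mm. A picture is of the moment at which its call begins: read the wrist's pose just before it. camera_info takes no time and is no camera call; for the wrist camera it gives the pose at the moment of the call.
- job.job_done(): hands the job in; it is judged then, once.
The state is a dict: "t": time; "joint_pos": joint angles; "joint_vel": joint speeds; "joint_torque": joint torques, N m; "eef_pos": TCP position; "tool_rot": TCP orientation; "wrist_force": force on the tool from outside, world axes, zero at the start; "torque": the same for the moment, N m; "finger_gap": finger opening in m; "gripper_force": force on a finger pad.
Only numpy, scipy, OpenCV 4.12 (cv2) and the standard library are available. Lean on these libraries where they do the work, as an engineer would, in place of code of your own. Each camera call takes 0.05 s, during which the arm holds its last target. There are 200 camera calls.

## Task

Take the dilator that stands alone in the single-hole stand, hang it by its flange in the wide upper end of the sloping gauge's slot and slide it down the slot until its shaft wedges. Leave it wedged there, flange flat on the plate, and then slide the cursor down until its edge touches the flange so that the size can be read. Leave the two dilators in the two-hole rack where they are, and do not knock over or shove the other things on the bench.

Things in the scene. Friction and masses are not known exactly. Their poses are not given: they have to be found in the camera images.
- gauge_plate: steel gauge plate 14 mm thick, 235 x 165 mm, on posts, sloping at 25 degrees; on either side of the bench. Origin: top face, on the slot's centre line, 130 mm above the bench. x uphill along the slot (away from the robot), y level across, z square out of the face, leaning to the robot. Face bare but for the cursor; 100 mm free below the slot for a hung shaft
- slot_wide (a point): centre of the slot's closed wide upper end, on the top face, plate x = +75 mm; the slot goes right through and is 32 mm wide here, so any of the shafts passes in from above; the flanges do not. Axes as the plate
- slot_narrow (a point): centre of the slot's closed narrow lower end, plate x = -80 mm, 12 mm wide; straight sides between: width = 12 mm + 0.13 * (x + 80 mm). A shaft wedges where the width equals its diameter; a push of about 5 N downhill is enough and friction then keeps it there. Axes as the plate
- dilator_a: one of three steel dilators, alike but for the shaft: here 15 mm in diameter, straight, 90 mm long, rounded tip. Above it a flange 40 mm in diameter, 6 mm thick, then a black round grip 30 mm in diameter, 42 mm tall. 0.13 to 0.25 kg. Origin: on the axis at the flange's underside; z along the axis towards the grip
- dilator_b: one of three steel dilators, alike but for the shaft: here 18.5 mm in diameter, straight, 90 mm long, rounded tip. Above it a flange 40 mm in diameter, 6 mm thick, then a black round grip 30 mm in diameter, 42 mm tall. 0.13 to 0.25 kg. Origin: on the axis at the flange's underside; z along the axis towards the grip
- dilator_c: one of three steel dilators, alike but for the shaft: here 22 mm in diameter, straight, 90 mm long, rounded tip. Above it a flange 40 mm in diameter, 6 mm thick, then a black round grip 30 mm in diameter, 42 mm tall. 0.13 to 0.25 kg. Origin: on the axis at the flange's underside; z along the axis towards the grip
- stand: white single-hole stand, fixed, 70 x 80 mm, 110 mm high; the dilator to be sized hangs by its flange in its 26 mm hole, with sideways play. Origin at the centre of its foot, the hole straight above it. Which of the three dilators stands here changes from start to start.
- rack: white two-hole rack, fixed, 70 x 150 mm, 110 mm high, behind the stand as seen from the robot; holds the other two dilators in holes 36 mm either side of its middle. Origin at the centre of its foot.
- cursor (a joint): the gauge's sliding cursor; 0 = top of its rail, grows as it slides downhill (-x of the plate) up to 0.165 m. It starts near the top (0 to 0.015), stays where it is left (about 1.5 N of friction) and moves with the lightest steady push beyond that.
- cursor_edge (a point): middle of the cursor's straight downhill edge, over the slot's centre line, level with the plate's face; plate x = 105 mm - joint value. The bar is 10 mm wide, 2 to 12 mm above the face, from plate y = -30 to +82 mm. Touching a hung dilator's flange, the edge lies 20 mm from the dilator's axis. Axes as the plate
- cursor_tab (a point): centre of the cursor's black upright grip tab, beside the slot at plate y = +75 mm, 20 mm uphill of the cursor's edge and 30 mm above the plate's face; axes as the gauge plate. The tab is 30 mm long (x), 20 mm thick (y) and stands from 13 to 47 mm above the face.
- vial: bystander: capped glass bottle 52 mm in diameter, 110 mm high; origin at its foot
- bowl: bystander: steel bowl 90 mm in diameter, 40 mm high; origin at its foot
- tube_tray: bystander: black tube block 90 x 130 x 45 mm; origin at its foot
- wipes: bystander: yellow box 110 x 170 x 70 mm; origin at its foot
There are look-alikes about, which are no part of the job. Leave any pink or purple look-alike of the rack alone.

How it is judged:
By the outcome, as a careful person would: the job done as asked, in the order asked, and still so for the second after the job is handed in, with the robot touching nothing.
It also fails if it takes over 64 s, if anything falls off the work surface, if the arm or the gripper's body presses on something with over 40 N, if the wrist force passes 120 N, or if a joint passes its speed limit or range.

## Working session

There is one attempt and no reset: what is moved stays moved. The work goes in short steps, Python scripts to look and compute and a tool call to move; the robot and the scene stay as the last step left them, time stands still between calls to the robot, and variables do not carry over. Pictures are saved under pics/ and viewed, at most 10 in all, crops included, and the job is handed in when it is done.

Besides the shell and the picture viewer there is one more tool, called after "Request:" as name([rows], argument=value, ...), one row to a line, values as JSON. play_rows: Moves the arm, as the interface text tells. Its arguments: {"type":"object","properties":{"moves":{"type":"array","items":{"type":"object","properties":{"offset":{"type":"array","items":{"type":"number"}},"turn":{"type":"array","items":{"type":"number"}},"hand":{"type":"number"}}}},"grip_force":{"type":"number"}},"required":["moves"]}

```bash
mkdir -p pics
python3 - <<'E'
from rig import arm,vision
import cv2
print(arm.read_state())
for n in("scene","top"):
    i=vision.camera_info(n);print(n,i)
    cv2.imwrite(f"pics/{n}0.png",cv2.resize(vision.camera(n)[:,:,::-1],(800,600),interpolation=cv2.INTER_CUBIC))
E
```

```text
{'t': 0.0, 'joint_pos': array([ 1.09241036e+00,  4.91597849e-01,  1.55946529e+00, -1.08205133e-05,
        1.09169437e+00, -1.05632741e-01]), 'joint_vel': array([-0.00061354,  0.00106384, -0.00111574,  0.00055987, -0.00066325,
        0.00021799]), 'joint_torque': array([ 1.43276138e-03, -6.12659454e+01, -2.58178872e+01,  6.92862435e-02,
        4.82371054e-02, -1.03144980e-04]), 'eef_pos': array([0.22750351, 0.58186823, 0.2250325 ]), 'tool_rot': array([-5.82067254e-01, -3.08686733e+00,  1.75645097e-03]), 'wrist_force': array([ 0.53224107, -0.86079838,  0.40233304]), 'torque': array([ 0.03767038, -0.02550399,  0.01999182]), 'gripper_force': 0.0, 'finger_gap': 0.095132262058581}
scene {'fovy': 47.05992467073153, 'cx': 277.852372085039, 'cy': 210.05212510325939, 'position': array([ 1.40017104, -0.87608421,  0.9339396 ]), 'rotation': array([-2.03900306, -0.79593222,  0.42505539])}
top {'fovy': 49.51191122142397, 'cx': 283.44349271771097, 'cy': 214.33044429657096, 'position': array([0.28725073, 0.02118421, 1.69241054]), 'rotation': array([-2.03243708,  2.18921069, -0.23231297])}
```

View pics/scene0.png

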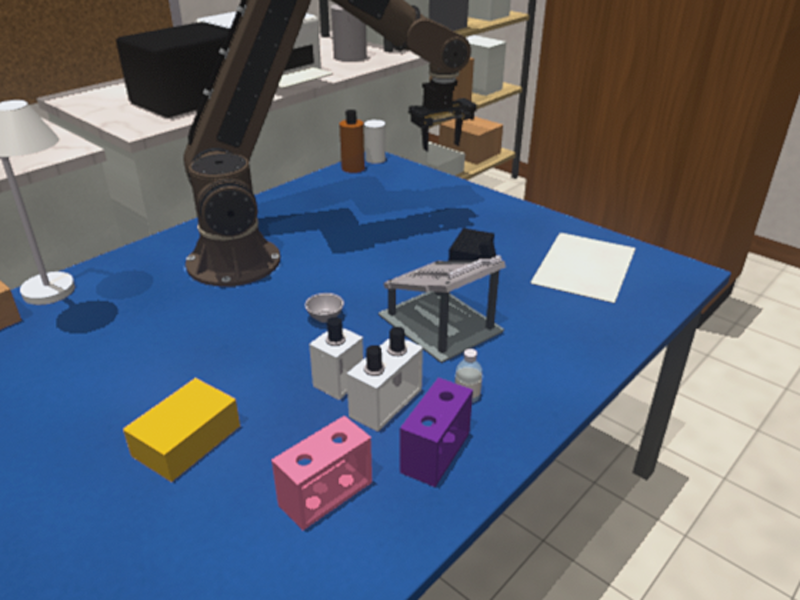

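View pics/top0.png

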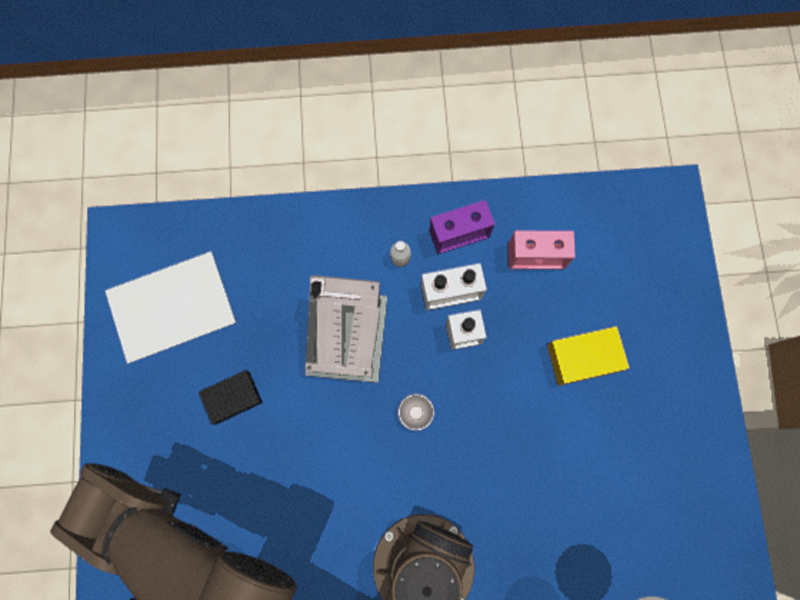

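The scene view shows the single stand at (335,345) with the gauge behind it; in the top view the stand's grip is at (468,325) and the gauge slot runs from (348,308) to (346,365). I'll enlarge both.

Run:
```python
from rig import arm,vision
import cv2,numpy as np
t=vision.camera("top")[:,:,::-1]
# crop cols 205-345, rows 180-280 
a=cv2.resize(t[180:280,205:345],(800,571),interpolation=cv2.INTER_CUBIC)
cv2.imwrite("pics/t1.png",a)
```

```text
(no output)
```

View pics/t1.png

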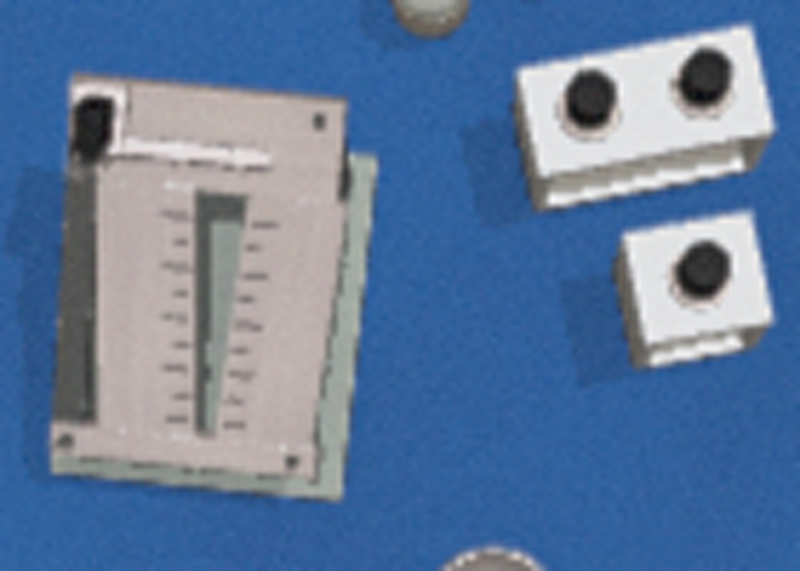

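Crop: stand grip top at (705,265); slot wide end at (221,193), narrow end at (206,433); cursor tab top at (96,120), cursor edge at about (190,165) (crop scale 5.714, offset col 205, row 180).

```bash
cat > h.py <<'E'
import numpy as np
from rig import arm,vision
from scipy.spatial.transform import Rotation as R
def ray(n,u,v,i=None):
    i=i or vision.camera_info(n); f=210/np.tan(np.radians(i["fovy"]/2))
    d=R.from_rotvec(i["rotation"]).apply([(u-i["cx"])/f,(v-i["cy"])/f,1]); return i["position"],d
def atz(n,u,v,z,i=None):
    p,d=ray(n,u,v,i); return p+d*(z-p[2])/d[2]
def proj(n,P,i=None):
    i=i or vision.camera_info(n); f=210/np.tan(np.radians(i["fovy"]/2))
    q=R.from_rotvec(i["rotation"]).inv().apply(np.asarray(P)-i["position"]); return np.c_[q[...,0]/q[...,2]*f+i["cx"],q[...,1]/q[...,2]*f+i["cy"]] if q.ndim>1 else (q[:2]/q[2]*f+[i["cx"],i["cy"]])
def plate(o,yaw):  # rotation plate->world
    return R.from_euler("z",yaw)*R.from_euler("y",-np.radians(25))
E
python3 - <<'E'
from h import *
c=lambda u,v:((u+.5)/5.714-.5+205,(v+.5)/5.714-.5+180)
s=np.sin(np.radians(25))
T=lambda u,v,z:atz("top",*c(u,v),z).round(4)
print("grip",T(705,265,.158))
w=T(221,193,.13+.075*s);n=T(206,433,.13-.08*s);d=(w-n)
print(w,n,np.linalg.norm(d),"yaw",np.degrees(np.arctan2(d[1],d[0])))
for u,v,z in((70,75,.1797),(347,100,.1797),(315,482,.0803),(52,470,.0803)):print(T(u,v,z))
for u,v in((620,235),(752,212),(773,322),(640,345)):print("stand",T(u,v,.11))
for u,v in((517,68),(752,25),(773,130),(540,185)):print("rack",T(u,v,.11))
print("vial",T(432,0,.11),"tab",T(96,120,.13+.1*s+.047*.9))
st=arm.read_state();M=R.from_rotvec(st["tool_rot"]).as_matrix();print(M.round(3))
w=vision.camera_info("wrist");print(w, M.T@(w["position"]-st["eef_pos"]))
E
```

```text
grip [ 0.5656 -0.1507  0.158 ]
[0.6305 0.1362 0.1617] [0.4949 0.1587 0.0962] 0.15226247075362986 yaw -9.421205760463527
[0.7057 0.2213 0.1797]
[0.6778 0.0563 0.1797]
[0.4615 0.0944 0.0803]
[0.481  0.2565 0.0803]
stand [ 0.5971 -0.1053  0.11  ]
stand [ 0.6055 -0.1883  0.11  ]
stand [ 0.5357 -0.1944  0.11  ]
stand [ 0.5275 -0.1115  0.11  ]
rack [ 0.7086 -0.0501  0.11  ]
rack [ 0.7256 -0.2002  0.11  ]
rack [ 0.6567 -0.2066  0.11  ]
rack [ 0.6324 -0.0584  0.11  ]
vial [0.7569 0.     0.11  ] tab [0.6677 0.2027 0.2146]
[[-0.931  0.364 -0.   ]
 [ 0.364  0.931 -0.001]
 [ 0.    -0.001 -1.   ]]
{'fovy': 71.54750732085002, 'cx': 285.0215553691392, 'cy': 202.52578281307126, 'position': array([0.15374369, 0.61006282, 0.38297952]), 'rotation': array([2.39323747, 1.63304847, 0.23068832])} [ 0.07898247 -0.00081571 -0.15777087]
```

Request:
play_rows([
  {"offset": [-0.581,-0.558,-0.075],"turn": [0,0,-0.21],"hand": -1},
  {"offset": [-0.581,-0.558,-0.075],"turn": [0,0,-0.21],"hand": -1},
  {"offset": [-0.581,-0.558,-0.075],"turn": [0,0,-0.21],"hand": -1},
  {"offset": [-0.581,-0.558,-0.075],"turn": [0,0,-0.21],"hand": -1},
  {"offset": [-0.581,-0.558,-0.075],"turn": [0,0,-0.21],"hand": -1},
  {"offset": [-0.581,-0.558,-0.075],"turn": [0,0,-0.21],"hand": -1},
  {"offset": [-0.581,-0.558,-0.075],"turn": [0,0,-0.21],"hand": -1},
  {"offset": [-0.581,-0.558,-0.075],"turn": [0,0,-0.21],"hand": -1},
  {"offset": [-0.581,-0.558,-0.075],"turn": [0,0,-0.21],"hand": -1},
  {"offset": [-0.581,-0.558,-0.075],"turn": [0,0,-0.21],"hand": -1},
  {"offset": [-0.581,-0.558,-0.075],"turn": [0,0,-0.21],"hand": -1},
  {"offset": [-0.581,-0.558,-0.075],"turn": [0,0,-0.21],"hand": -1},
  {"offset": [-0.581,-0.558,-0.075],"turn": [0,0,-0.21],"hand": -1},
  {"offset": [-0.581,-0.558,-0.075],"turn": [0,0,-0.21],"hand": -1},
  {"offset": [-0.581,-0.558,-0.075],"turn": [0,0,-0.21],"hand": -1},
  {"offset": [-0.581,-0.558,-0.075],"turn": [0,0,-0.21],"hand": -1},
  {"offset": [-0.581,-0.558,-0.075],"turn": [0,0,-0.21],"hand": -1},
  {"offset": [-0.581,-0.558,-0.075],"turn": [0,0,-0.21],"hand": -1},
  {"offset": [-0.581,-0.558,-0.075],"turn": [0,0,-0.21],"hand": -1},
  {"offset": [-0.581,-0.558,-0.075],"turn": [0,0,-0.21],"hand": -1},
])

```text
t: 1.82
eef_pos: [0.5668, -0.1535, 0.3004]
tool_rot: [0.259, 3.13, -0.001]
wrist_force: [0.2, -0.3, -0.2]
finger_gap: 0.0952
gripper_force: 0.0
```

Run:
```python
from h import *
import cv2
st=arm.read_state();i=vision.camera_info("wrist")
print(st["t"],st["eef_pos"],R.from_rotvec(st["tool_rot"]).as_matrix().round(3),i)
cv2.imwrite("pics/w1.png",cv2.resize(vision.camera("wrist")[:,:,::-1],(800,600),interpolation=cv2.INTER_CUBIC))
print(proj("wrist",np.array([[.5656,-.1507,.158],[.5656,-.1507,.116]]))*800/560)
```

```text
1.8167 [ 0.56678646 -0.153507    0.30043551] [[-0.986  0.164  0.   ]
 [ 0.164  0.986 -0.001]
 [-0.001 -0.001 -1.   ]] {'fovy': 71.54750732085002, 'cx': 285.0215553691392, 'cy': 202.52578281307126, 'position': array([ 0.48851515, -0.14114423,  0.45816718]), 'rotation': array([2.22220635, 1.88157925, 0.26683539])}
[[413.36977943 275.83363023]
 [412.75784458 263.38720199]]
```

View pics/w1.png

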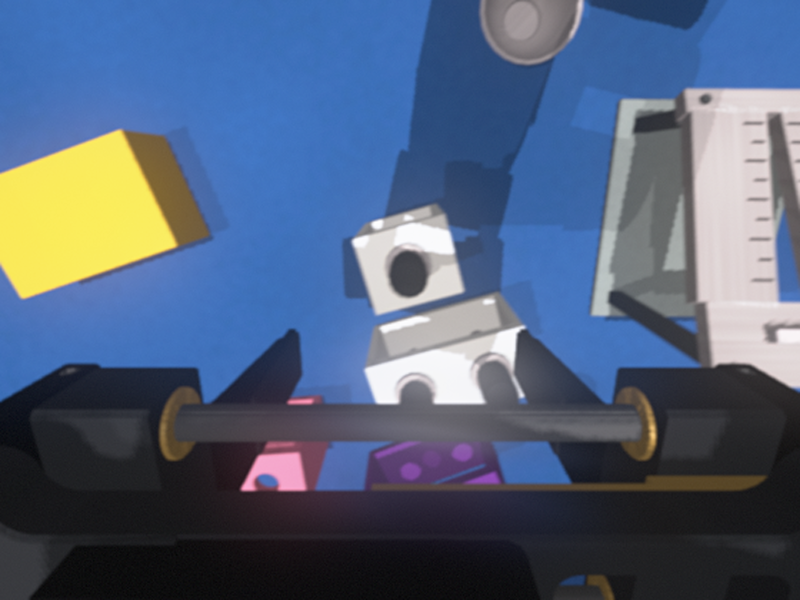

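The grip top is at about (408,275) in the wrist view, against the predicted (413,276), so the tool is centred to within about 2 mm. Descending and gripping.

Request:
play_rows([
  {"offset": [0.001,0.0,0.04],"hand": -1},
  {"offset": [0.001,0.0,0.08],"hand": -1},
  {"offset": [0.001,0.0,0.12],"hand": -1},
  {"offset": [0.001,0.0,0.15],"hand": -1},
  {"offset": [0.001,0.0,0.168],"hand": -1},
  {"offset": [0.001,0.0,0.168],"hand": -1},
  {"offset": [0.001,0.0,0.168],"hand": 1},
  {"offset": [0.001,0.0,0.168],"hand": 1},
  {"offset": [0.001,0.0,0.168],"hand": 1},
  {"offset": [0.001,0.0,0.168],"hand": 1},
  {"offset": [0.001,0.0,0.168],"hand": 1},
  {"offset": [0.001,0.0,0.168],"hand": 1},
  {"offset": [0.001,0.0,0.168],"hand": 1},
  {"offset": [0.001,0.0,0.168],"hand": 1},
  {"offset": [0.001,0.0,0.168],"hand": 1},
  {"offset": [0.001,0.0,0.168],"hand": 1},
], grip_force=30)

```text
$.moves[0]: bad value
```

Request:
play_rows([
  {"offset": [0.001,0.0,0.04],"turn": [0,0,0],"hand": -1},
  {"offset": [0.001,0.0,0.08],"turn": [0,0,0],"hand": -1},
  {"offset": [0.001,0.0,0.12],"turn": [0,0,0],"hand": -1},
  {"offset": [0.001,0.0,0.15],"turn": [0,0,0],"hand": -1},
  {"offset": [0.001,0.0,0.168],"turn": [0,0,0],"hand": -1},
  {"offset": [0.001,0.0,0.168],"turn": [0,0,0],"hand": -1},
  {"offset": [0.001,0.0,0.168],"turn": [0,0,0],"hand": 1},
  {"offset": [0.001,0.0,0.168],"turn": [0,0,0],"hand": 1},
  {"offset": [0.001,0.0,0.168],"turn": [0,0,0],"hand": 1},
  {"offset": [0.001,0.0,0.168],"turn": [0,0,0],"hand": 1},
  {"offset": [0.001,0.0,0.168],"turn": [0,0,0],"hand": 1},
  {"offset": [0.001,0.0,0.168],"turn": [0,0,0],"hand": 1},
  {"offset": [0.001,0.0,0.168],"turn": [0,0,0],"hand": 1},
  {"offset": [0.001,0.0,0.168],"turn": [0,0,0],"hand": 1},
  {"offset": [0.001,0.0,0.168],"turn": [0,0,0],"hand": 1},
  {"offset": [0.001,0.0,0.168],"turn": [0,0,0],"hand": 1},
], grip_force=30)

```text
t: 3.2
eef_pos: [0.5645, -0.1491, 0.1326]
tool_rot: [0.255, 3.131, 0.0]
wrist_force: [-0.2, -2.2, 0.7]
finger_gap: 0.0335
gripper_force: 0.8
```

Request:
play_rows([
  {"offset": [0,0,0],"turn": [0,0,0],"hand": 1},
  {"offset": [0,0,0],"turn": [0,0,0],"hand": 1},
  {"offset": [0,0,0],"turn": [0,0,0],"hand": 1},
  {"offset": [0,0,0],"turn": [0,0,0],"hand": 1},
  {"offset": [0,0,0],"turn": [0,0,0],"hand": 1},
])

```text
t: 3.62
eef_pos: [0.5645, -0.1491, 0.1326]
tool_rot: [0.255, 3.131, -0.0]
wrist_force: [-0.4, -1.7, -0.2]
finger_gap: 0.0295
gripper_force: 30.0
```

```bash
cat >> h.py <<'E'
O=np.array([.5649,.1471,.130]); YAW=np.radians(-9.4)
DIL=.0226
def target(px,py,h,o=None,yaw=None,d=None):
    """tool pose putting flange underside at plate (px,py,h)"""
    o=O if o is None else o; P=plate(o,YAW if yaw is None else yaw)
    Rt=P*R.from_matrix(np.diag([-1,1,-1.]))
    return o+P.apply([px,py,h+(DIL if d is None else d)]),Rt
def rel(p,Rt):
    s=arm.read_state();A=R.from_rotvec(s["tool_rot"])
    return A.inv().apply(p-s["eef_pos"]).round(4),(A.inv()*Rt).as_rotvec().round(4)
E
python3 - <<'E'
from h import *
p,Rt=target(.055,0,.105);print(p,rel(p,Rt))
E
```

```text
[0.56087561 0.14776623 0.26888888] (array([ 0.0517,  0.2924, -0.1363]), array([ 2.000e-04, -4.362e-01,  1.200e-03]))
```

Request:
play_rows([
  {"offset": [0,0,-0.03],"turn": [0,0,0],"hand": 1},
  {"offset": [0,0,-0.07],"turn": [0,0,0],"hand": 1},
  {"offset": [0,0,-0.11],"turn": [0,0,0],"hand": 1},
  {"offset": [0,0,-0.15],"turn": [0,0,0],"hand": 1},
  {"offset": [0.003,0.02,-0.16],"turn": [0,-0.05,0],"hand": 1},
  {"offset": [0.01,0.06,-0.16],"turn": [0,-0.11,0],"hand": 1},
  {"offset": [0.015,0.1,-0.16],"turn": [0,-0.17,0],"hand": 1},
  {"offset": [0.022,0.14,-0.16],"turn": [0,-0.23,0],"hand": 1},
  {"offset": [0.03,0.18,-0.16],"turn": [0,-0.29,0],"hand": 1},
  {"offset": [0.037,0.22,-0.16],"turn": [0,-0.35,0],"hand": 1},
  {"offset": [0.044,0.255,-0.155],"turn": [0,-0.4,0],"hand": 1},
  {"offset": [0.052,0.292,-0.15],"turn": [0,-0.436,0],"hand": 1},
  {"offset": [0.052,0.292,-0.15],"turn": [0,-0.436,0],"hand": 1},
  {"offset": [0.052,0.292,-0.15],"turn": [0,-0.436,0],"hand": 1},
])

```text
t: 4.78
eef_pos: [0.5594, 0.1497, 0.2818]
tool_rot: [0.215, 2.7, -0.048]
wrist_force: [-0.4, 0.0, -0.4]
finger_gap: 0.0294
gripper_force: 30.0
```

Run:
```python
from h import *
import cv2
st=arm.read_state();i=vision.camera_info("wrist")
im=cv2.resize(vision.camera("wrist")[:,:,::-1],(800,600),interpolation=cv2.INTER_CUBIC)
cv2.imwrite("pics/w2.png",im)
P=plate(O,YAW)
for q in((.075,0,0),(-.08,0,0),(-.08,.006,0),(-.08,-.006,0),(0,.0112,0),(0,-.0112,0)):print(q,proj("wrist",O+P.apply(q),i)*800/560)
A=R.from_rotvec(st["tool_rot"])
print("tip",proj("wrist",st["eef_pos"]+A.apply([0,0,DIL+.09]),i)*800/560,"flange",proj("wrist",st["eef_pos"]+A.apply([0,0,DIL]),i)*800/560)
p,Rt=target(.055,0,.1);print(st["t"],st["wrist_force"],rel(p,Rt))
```

```text
(0.075, 0, 0) [406.15616304 301.24365466]
(-0.08, 0, 0) [407.15873741  73.53528096]
(-0.08, 0.006, 0) [416.40968614  73.58576938]
(-0.08, -0.006, 0) [397.9070982   73.48478877]
(0, 0.0112, 0) [422.56075162 199.51060915]
(0, -0.0112, 0) [390.64605396 199.35263797]
tip [408.92331015 290.54790467] flange [409.42563784 344.64558689]
4.7833 [-0.37111802  0.01349302 -0.44572335] (array([ 0.0047, -0.0004,  0.0175]), array([ 0.001 , -0.0018,  0.0033]))
```

View pics/w2.png

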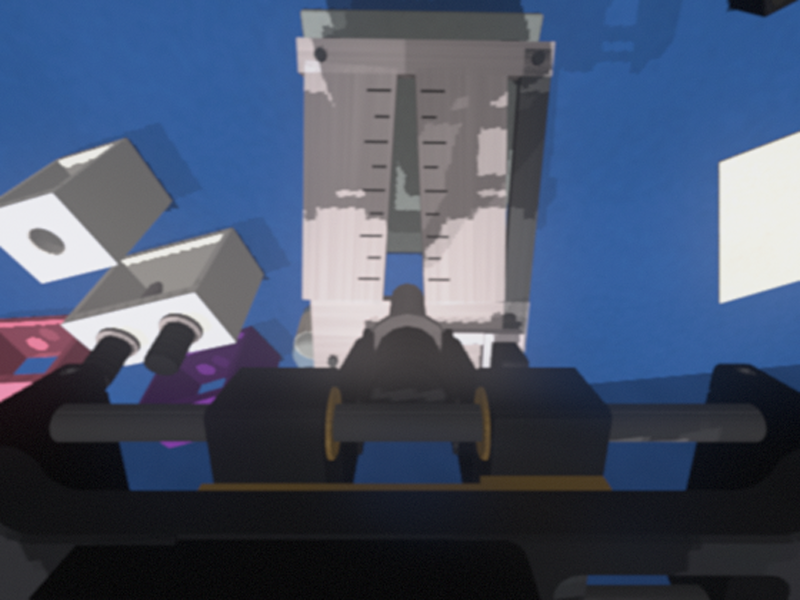

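The slot's narrow end is at (405,75) against predicted (407,74), and the mid-slot edges are at 390–421 against 391–423, so the gauge model is good to about 1 mm. Lowering in at x = 55 mm.

Request:
play_rows([
  {"offset": [0.0047,-0.0006,0.0175],"turn": [0.001,-0.002,0.003],"hand": 1},
  {"offset": [0.0047,-0.0006,0.0175],"turn": [0.001,-0.002,0.003],"hand": 1},
  {"offset": [0.0047,-0.0006,0.035],"turn": [0.001,-0.002,0.003],"hand": 1},
  {"offset": [0.0047,-0.0006,0.055],"turn": [0.001,-0.002,0.003],"hand": 1},
  {"offset": [0.0047,-0.0006,0.075],"turn": [0.001,-0.002,0.003],"hand": 1},
  {"offset": [0.0047,-0.0006,0.095],"turn": [0.001,-0.002,0.003],"hand": 1},
  {"offset": [0.0047,-0.0006,0.108],"turn": [0.001,-0.002,0.003],"hand": 1},
  {"offset": [0.0047,-0.0006,0.113],"turn": [0.001,-0.002,0.003],"hand": 1},
  {"offset": [0.0047,-0.0006,0.113],"turn": [0.001,-0.002,0.003],"hand": 1},
  {"offset": [0.0047,-0.0006,0.113],"turn": [0.001,-0.002,0.003],"hand": 1},
])

```text
t: 5.67
eef_pos: [0.6035, 0.1395, 0.1788]
tool_rot: [0.225, 2.695, -0.05]
wrist_force: [-0.5, -0.1, -1.3]
finger_gap: 0.0295
gripper_force: 30.0
```

Run:
```python
from h import *
st=arm.read_state();P=plate(O,YAW);print(st["t"],P.inv().apply(st["eef_pos"]-O)-[0,0,DIL],P.inv().apply(st["wrist_force"]))
```

```text
5.6667 [ 0.05622697 -0.00123306  0.00503564] [-0.99055036 -0.20576262 -0.9811285 ]
```

Request:
play_rows([
  {"offset": [0,0,0.0015],"turn": [0,0,0],"hand": 1},
  {"offset": [0,0,0.003],"turn": [0,0,0],"hand": 1},
  {"offset": [0,0,0.004],"turn": [0,0,0],"hand": 1},
  {"offset": [0,0,0.004],"turn": [0,0,0],"hand": 1},
])

```text
t: 6.0
eef_pos: [0.605, 0.1397, 0.1749]
tool_rot: [0.224, 2.695, -0.049]
wrist_force: [-0.7, -0.5, -2.0]
finger_gap: 0.0291
gripper_force: 30.0
```

Request:
play_rows([
  {"offset": [0,0,0.001],"turn": [0,0,0],"hand": 1},
  {"offset": [0,0,0.0015],"turn": [0,0,0],"hand": 1},
  {"offset": [0,0,0.0015],"turn": [0,0,0],"hand": 1},
])

```text
t: 6.25
eef_pos: [0.6055, 0.1397, 0.1741]
tool_rot: [0.224, 2.695, -0.049]
wrist_force: [-6.0, -0.4, 6.4]
finger_gap: 0.0297
gripper_force: 30.0
```

Request:
play_rows([
  {"offset": [0,0,-0.0005],"turn": [0,0,0],"hand": 1},
  {"offset": [0.006,0,-0.0005],"turn": [0,0,0],"hand": 1},
  {"offset": [0.014,0,-0.0005],"turn": [0,0,0],"hand": 1},
  {"offset": [0.022,0,-0.0005],"turn": [0,0,0],"hand": 1},
  {"offset": [0.03,0,-0.0005],"turn": [0,0,0],"hand": 1},
  {"offset": [0.038,0,-0.0005],"turn": [0,0,0],"hand": 1},
  {"offset": [0.046,0,-0.0005],"turn": [0,0,0],"hand": 1},
  {"offset": [0.05,0,-0.0005],"turn": [0,0,0],"hand": 1},
  {"offset": [0.05,0,-0.0005],"turn": [0,0,0],"hand": 1},
])

```text
t: 7.0
eef_pos: [0.5597, 0.1475, 0.1525]
tool_rot: [0.223, 2.695, -0.049]
wrist_force: [-6.0, 4.3, 6.5]
finger_gap: 0.0294
gripper_force: 30.0
```

```bash
cat > q.py <<'E'
from h import *
st=arm.read_state();P=plate(O,YAW);p,Rt=target(0,0,0)
print(st["t"],"plate",(P.inv().apply(st["eef_pos"]-O)-[0,0,DIL]).round(4),"F",P.inv().apply(st["wrist_force"]).round(1),"T",P.inv().apply(st["torque"]).round(2),rel(p,Rt)[1])
E
python3 q.py
```

```text
7.0 plate [ 0.0048 -0.0005 -0.0001] F [-3.3  3.2  8.7] T [0.39 0.86 0.02] [ 0.0003  0.0019 -0.0014]
```

Request:
play_rows([
  {"offset": [0.001,0.0005,-0.0003],"turn": [0,0,0],"hand": 1},
  {"offset": [0.003,0.0005,-0.0003],"turn": [0,0,0],"hand": 1},
  {"offset": [0.005,0.0005,-0.0003],"turn": [0,0,0],"hand": 1},
  {"offset": [0.005,0.0005,-0.0003],"turn": [0,0,0],"hand": 1},
])

```text
t: 7.33
eef_pos: [0.556, 0.1485, 0.1507]
tool_rot: [0.224, 2.695, -0.049]
wrist_force: [-1.7, 1.2, 3.6]
finger_gap: 0.0295
gripper_force: 30.0
```

```bash
python3 q.py
```

```text
7.3333 plate [ 0.0006 -0.0001 -0.0001] F [-0.1  1.   4.1] T [ 0.29  0.28 -0.06] [ 0.0001  0.0022 -0.0018]
```

Request:
play_rows([
  {"offset": [0.001,0.0002,0],"turn": [0,0,0],"hand": 1},
  {"offset": [0.003,0.0002,0],"turn": [0,0,0],"hand": 1},
  {"offset": [0.005,0.0002,0],"turn": [0,0,0],"hand": 1},
  {"offset": [0.005,0.0002,0],"turn": [0,0,0],"hand": 1},
])

```text
t: 7.67
eef_pos: [0.552, 0.1492, 0.1488]
tool_rot: [0.224, 2.694, -0.049]
wrist_force: [-0.3, -1.5, 4.6]
finger_gap: 0.0297
gripper_force: 30.0
```

```bash
python3 q.py
```

```text
7.6667 plate [-0.004  0.    -0.   ] F [ 1.9 -1.5  4.2] T [-0.12 -0.15 -0.04] [-0.0001  0.0025 -0.002 ]
```

Request:
play_rows([
  {"offset": [0.001,-0.0001,0],"turn": [0,0,0],"hand": 1},
  {"offset": [0.002,-0.0001,0],"turn": [0,0,0],"hand": 1},
  {"offset": [0.003,-0.0001,0],"turn": [0,0,0],"hand": 1},
  {"offset": [0.003,-0.0001,0],"turn": [0,0,0],"hand": 1},
])

```text
t: 8.0
eef_pos: [0.5495, 0.1495, 0.1476]
tool_rot: [0.224, 2.694, -0.049]
wrist_force: [1.7, -1.1, 5.9]
finger_gap: 0.0296
gripper_force: 30.0
```

```bash
python3 q.py
```

```text
8.0 plate [-0.0067 -0.0001 -0.    ] F [ 4.2 -0.8  4.6] T [-0.24 -0.4   0.05] [-0.0001  0.0028 -0.0022]
```

Request:
play_rows([
  {"offset": [0.001,0,0],"turn": [0,0,0],"hand": 1},
  {"offset": [0.002,0,0],"turn": [0,0,0],"hand": 1},
  {"offset": [0.003,0,0],"turn": [0,0,0],"hand": 1},
  {"offset": [0.003,0,0],"turn": [0,0,0],"hand": 1},
])

```text
t: 8.33
eef_pos: [0.5479, 0.1499, 0.1469]
tool_rot: [0.224, 2.692, -0.048]
wrist_force: [5.4, -4.2, 6.5]
finger_gap: 0.0296
gripper_force: 30.0
```

```bash
python3 q.py
```

```text
8.3333 plate [-0.0085 -0.0001  0.    ] F [ 8.2 -3.3  3.4] T [-0.75 -1.49 -0.07] [ 0.0005  0.0048 -0.0024]
```

Request:
play_rows([
  {"offset": [0.001,0,0],"turn": [0,0,0],"hand": 1},
  {"offset": [0.002,0,0],"turn": [0,0,0],"hand": 1},
  {"offset": [0.002,0,0],"turn": [0,0,0],"hand": 1},
])

```text
t: 8.58
eef_pos: [0.5468, 0.15, 0.1465]
tool_rot: [0.225, 2.691, -0.048]
wrist_force: [9.1, -6.7, 6.8]
finger_gap: 0.0296
gripper_force: 30.0
```

```bash
python3 q.py
python3 - <<'E'
from h import *
import cv2
w=vision.camera("wrist")[:,:,::-1]
s=vision.camera("scene")[:,:,::-1]
a=cv2.resize(w[20:300,160:420],(390,420),interpolation=cv2.INTER_CUBIC);b=cv2.resize(s[150:255,255:355],(400,420),interpolation=cv2.INTER_CUBIC)
cv2.imwrite("pics/c3.png",np.hstack([a,b]))
E
```

```text
8.5833 plate [-0.0096 -0.0001  0.0001] F [12.  -5.2  1.9] T [-1.11 -2.19 -0.07] [ 0.0008  0.006  -0.0026]
```

View pics/c3.png

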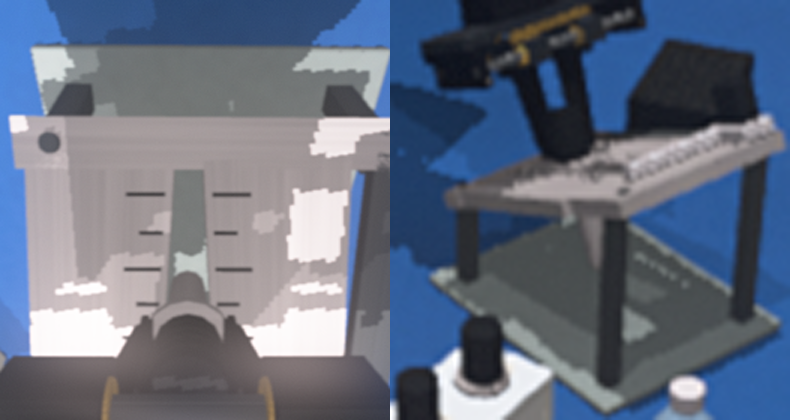

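Force has risen to 12 N uphill while motion stalls, and the picture shows the flange on the plate in mid-slot with the shaft tip visible through it at (187,285): it has wedged. I'll relax the side load, open and back off.

Request:
play_rows([
  {"offset": [0,-0.0004,0],"turn": [0,0,0],"hand": 1},
  {"offset": [0,-0.0004,0],"turn": [0,0,0],"hand": 1},
  {"offset": [0,-0.0004,0],"turn": [0,0,0],"hand": -0.3},
  {"offset": [0,-0.0004,0],"turn": [0,0,0],"hand": -0.3},
  {"offset": [0,-0.0004,0],"turn": [0,0,0],"hand": -0.3},
  {"offset": [0,-0.0004,0],"turn": [0,0,0],"hand": -0.3},
  {"offset": [0,-0.0004,0],"turn": [0,0,0],"hand": -0.3},
  {"offset": [0,-0.0004,0],"turn": [0,0,0],"hand": -0.3},
])

```text
t: 9.35
eef_pos: [0.5443, 0.15, 0.1449]
tool_rot: [0.224, 2.696, -0.05]
wrist_force: [0.1, -0.4, -0.0]
finger_gap: 0.0607
gripper_force: 0.0
```

```bash
python3 q.py
```

```text
9.35 plate [-0.0125 -0.0005 -0.0003] F [ 0.1 -0.3 -0.1] T [0.01 0.33 0.  ] [-0.0006  0.0012 -0.0017]
```

Request:
play_rows([
  {"offset": [0,0,-0.01],"turn": [0,0,0],"hand": -0.3},
  {"offset": [0,0,-0.035],"turn": [0,0,0],"hand": -0.3},
  {"offset": [0,0,-0.07],"turn": [0,0,0],"hand": -0.3},
  {"offset": [0,0.0,-0.105],"turn": [0,0,0],"hand": -0.3},
  {"offset": [-0.035,0.02,-0.105],"turn": [0,0,0],"hand": -0.3},
  {"offset": [-0.07,0.04,-0.105],"turn": [0,0,0],"hand": -0.3},
  {"offset": [-0.11,0.06,-0.105],"turn": [0,0,0],"hand": -0.3},
  {"offset": [-0.14,0.075,-0.105],"turn": [0,0,0],"hand": -0.3},
  {"offset": [-0.14,0.075,-0.105],"turn": [0,0,0],"hand": -0.3},
  {"offset": [-0.14,0.075,-0.105],"turn": [0,0,0],"hand": -0.3},
])

```text
t: 10.18
eef_pos: [0.6388, 0.2106, 0.2992]
tool_rot: [0.224, 2.696, -0.049]
wrist_force: [-0.2, 0.8, -0.2]
finger_gap: 0.0617
gripper_force: 0.0
```

```bash
python3 q.py
python3 - <<'E'
from h import *
import cv2
i=vision.camera_info("wrist")
im=cv2.resize(vision.camera("wrist")[:,:,::-1],(800,600),interpolation=cv2.INTER_CUBIC)
cv2.imwrite("pics/w4.png",im)
P=plate(O,YAW)
for q in((.12,.075,.047),(.075,0,0),(-.08,0,0),(-.003,0,.048),(-.003,0,0.006),(-.03,0,.048),(.1,0,.012)):print(q,(proj("wrist",O+P.apply(q),i)*800/560).round())
E
```

```text
10.1833 plate [0.1282 0.0747 0.1043] F [-0.4  0.8 -0.1] T [-0.01  0.26 -0.01] [-0.0004  0.0015 -0.0019]
(0.12, 0.075, 0.047) [410. 293.]
(0.075, 0, 0) [298. 209.]
(-0.08, 0, 0) [278. -67.]
(-0.003, 0, 0.048) [263.  63.]
(-0.003, 0, 0.006) [286.  80.]
(-0.03, 0, 0.048) [257.   2.]
(0.1, 0, 0.012) [296. 249.]
```

View pics/w4.png

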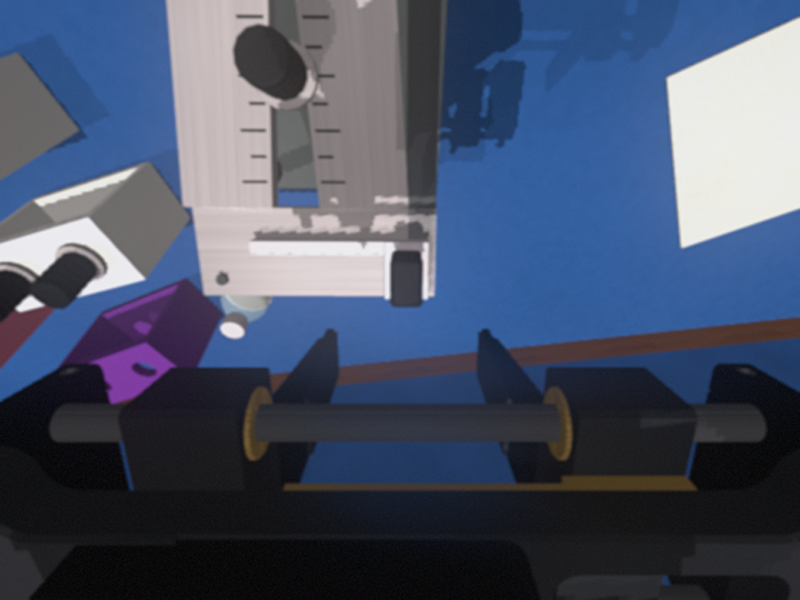

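The picture shows the dilator upright in mid-slot (grip top about (265,58)), the cursor edge at row 240 and the tab top centred at (407,283), giving tab x ≈ 115 mm and y ≈ 74 mm. I'll grasp the tab.

Request:
play_rows([
  {"offset": [0.013,-0.001,0.02],"turn": [0,0,0],"hand": -0.3},
  {"offset": [0.013,-0.001,0.05],"turn": [0,0,0],"hand": -0.3},
  {"offset": [0.013,-0.001,0.08],"turn": [0,0,0],"hand": -0.3},
  {"offset": [0.013,-0.001,0.097],"turn": [0,0,0],"hand": -0.3},
  {"offset": [0.013,-0.001,0.097],"turn": [0,0,0],"hand": -0.3},
  {"offset": [0.013,-0.001,0.097],"turn": [0,0,0],"hand": 1},
  {"offset": [0.013,-0.001,0.097],"turn": [0,0,0],"hand": 1},
  {"offset": [0.013,-0.001,0.097],"turn": [0,0,0],"hand": 1},
  {"offset": [0.013,-0.001,0.097],"turn": [0,0,0],"hand": 1},
  {"offset": [0.013,-0.001,0.097],"turn": [0,0,0],"hand": 1},
  {"offset": [0.013,-0.001,0.097],"turn": [0,0,0],"hand": 1},
  {"offset": [0.013,-0.001,0.097],"turn": [0,0,0],"hand": 1},
  {"offset": [0.013,-0.001,0.097],"turn": [0,0,0],"hand": 1},
  {"offset": [0.013,-0.001,0.097],"turn": [0,0,0],"hand": 1},
  {"offset": [0.013,-0.001,0.097],"turn": [0,0,0],"hand": 1},
], grip_force=12)

```text
t: 11.48
eef_pos: [0.667, 0.2051, 0.2068]
tool_rot: [0.224, 2.694, -0.048]
wrist_force: [-1.2, 5.5, 3.4]
finger_gap: 0.0199
gripper_force: 12.0
```

```bash
python3 q.py
```

```text
11.4833 plate [0.1152 0.0739 0.0084] F [-0.4  5.3  3.9] T [ 0.71  0.32 -0.07] [ 0.0007  0.0027 -0.002 ]
```

Request:
play_rows([
  {"offset": [0.003,0.0005,-0.0003],"turn": [0,0,0],"hand": 1},
  {"offset": [0.01,0.0005,-0.0003],"turn": [0,0,0],"hand": 1},
  {"offset": [0.018,0.0005,-0.0003],"turn": [0,0,0],"hand": 1},
  {"offset": [0.026,0.0005,-0.0003],"turn": [0,0,0],"hand": 1},
  {"offset": [0.034,0.0005,-0.0003],"turn": [0,0,0],"hand": 1},
  {"offset": [0.042,0.0005,-0.0003],"turn": [0,0,0],"hand": 1},
  {"offset": [0.05,0.0005,-0.0003],"turn": [0,0,0],"hand": 1},
  {"offset": [0.058,0.0005,-0.0003],"turn": [0,0,0],"hand": 1},
  {"offset": [0.064,0.0005,-0.0003],"turn": [0,0,0],"hand": 1},
  {"offset": [0.068,0.0005,-0.0003],"turn": [0,0,0],"hand": 1},
  {"offset": [0.07,0.0005,-0.0003],"turn": [0,0,0],"hand": 1},
  {"offset": [0.07,0.0005,-0.0003],"turn": [0,0,0],"hand": 1},
])

```text
t: 12.48
eef_pos: [0.6033, 0.2162, 0.1766]
tool_rot: [0.223, 2.695, -0.048]
wrist_force: [-1.8, 7.3, 2.5]
finger_gap: 0.02
gripper_force: 12.0
```

```bash
python3 q.py
```

```text
12.4833 plate [0.0438 0.0744 0.0084] F [-1.6  6.9  3.5] T [ 1.16  0.53 -0.14] [ 0.0006  0.0016 -0.0014]
```

Request:
play_rows([
  {"offset": [0.001,0.0006,-0.0003],"turn": [0,0,0],"hand": 1},
  {"offset": [0.003,0.0006,-0.0003],"turn": [0,0,0],"hand": 1},
  {"offset": [0.005,0.0006,-0.0003],"turn": [0,0,0],"hand": 1},
  {"offset": [0.005,0.0006,-0.0003],"turn": [0,0,0],"hand": 1},
])

```text
t: 12.82
eef_pos: [0.5991, 0.2169, 0.1746]
tool_rot: [0.224, 2.696, -0.049]
wrist_force: [-1.7, 5.6, 0.7]
finger_gap: 0.02
gripper_force: 12.0
```

```bash
python3 q.py
```

```text
12.8167 plate [0.0391 0.0745 0.0084] F [-2.   5.2  1.8] T [ 0.77  0.52 -0.13] [-0.0005  0.001  -0.0017]
```

Request:
play_rows([
  {"offset": [0.001,0.0003,0],"turn": [0,0,0],"hand": 1},
  {"offset": [0.002,0.0003,0],"turn": [0,0,0],"hand": 1},
  {"offset": [0.003,0.0003,0],"turn": [0,0,0],"hand": 1},
  {"offset": [0.003,0.0003,0],"turn": [0,0,0],"hand": 1},
])

```text
t: 13.15
eef_pos: [0.597, 0.2174, 0.1736]
tool_rot: [0.224, 2.696, -0.05]
wrist_force: [0.0, 0.6, 1.3]
finger_gap: 0.0199
gripper_force: 12.0
```

```bash
python3 q.py
python3 - <<'E'
from h import *
import cv2
w=vision.camera("wrist")[:,:,::-1]
t=vision.camera("top")[:,:,::-1]
a=cv2.resize(w[60:300,60:340],(490,420),interpolation=cv2.INTER_CUBIC);b=cv2.resize(t[190:270,210:270],(300,420),interpolation=cv2.INTER_CUBIC)
cv2.imwrite("pics/c5.png",np.hstack([a,b]))
E
```

```text
13.15 plate [0.0367 0.0746 0.0084] F [0.5 0.6 1.2] T [ 0.18  0.2  -0.1 ] [-0.0008  0.0014 -0.0019]
```

View pics/c5.png

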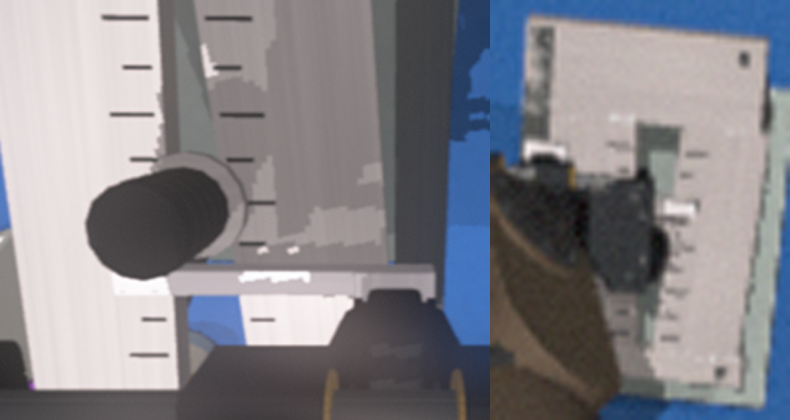

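The flange (centre about (198,200)) and the cursor's edge (row 263) are still a few millimetres apart, and no contact force shows yet. Continuing in fine steps.

Request:
play_rows([
  {"offset": [0.001,0,0],"turn": [0,0,0],"hand": 1},
  {"offset": [0.002,0,0],"turn": [0,0,0],"hand": 1},
  {"offset": [0.002,0,0],"turn": [0,0,0],"hand": 1},
  {"offset": [0.002,0,0],"turn": [0,0,0],"hand": 1},
])

```text
t: 13.58
eef_pos: [0.5952, 0.2177, 0.1728]
tool_rot: [0.224, 2.696, -0.05]
wrist_force: [-0.4, -0.4, 0.6]
finger_gap: 0.0199
gripper_force: 12.0
```

```bash
python3 q.py
```

```text
13.5833 plate [0.0347 0.0746 0.0084] F [-0.  -0.5  0.7] T [-0.26  0.22 -0.07] [-0.0008  0.0012 -0.0019]
```

Request:
play_rows([
  {"offset": [0.001,0,0],"turn": [0,0,0],"hand": 1},
  {"offset": [0.002,0,0],"turn": [0,0,0],"hand": 1},
  {"offset": [0.002,0,0],"turn": [0,0,0],"hand": 1},
  {"offset": [0.002,0,0],"turn": [0,0,0],"hand": 1},
])

```text
t: 13.92
eef_pos: [0.5943, 0.2179, 0.1724]
tool_rot: [0.224, 2.694, -0.049]
wrist_force: [4.6, -3.1, 1.0]
finger_gap: 0.0203
gripper_force: 12.0
```

```bash
python3 q.py
```

```text
13.9167 plate [0.0337 0.0747 0.0084] F [ 5.  -2.3 -1.3] T [-0.61 -0.69 -0.11] [-0.0003  0.0029 -0.0021]
```

Contact: 5 N and stalled. Opening and retreating.

Request:
play_rows([
  {"offset": [0.0005,-0.0002,0],"turn": [0,0,0],"hand": 1},
  {"offset": [0.0005,-0.0002,0],"turn": [0,0,0],"hand": 1},
  {"offset": [0.0005,-0.0002,0],"turn": [0,0,0],"hand": 0.0},
  {"offset": [0.0005,-0.0002,0],"turn": [0,0,0],"hand": 0.0},
  {"offset": [0.0005,-0.0002,0],"turn": [0,0,0],"hand": 0.0},
  {"offset": [0.0005,-0.0002,0],"turn": [0,0,0],"hand": 0.0},
  {"offset": [0.0005,-0.0002,0],"turn": [0,0,0],"hand": 0.0},
  {"offset": [0.0005,-0.0002,-0.01],"turn": [0,0,0],"hand": 0.0},
  {"offset": [0.0005,-0.0002,-0.04],"turn": [0,0,0],"hand": 0.0},
  {"offset": [0.0005,-0.0002,-0.08],"turn": [0,0,0],"hand": 0.0},
  {"offset": [-0.01,-0.03,-0.1],"turn": [0,0,0],"hand": 0.0},
  {"offset": [-0.03,-0.06,-0.1],"turn": [0,0,0],"hand": 0.0},
  {"offset": [-0.03,-0.06,-0.1],"turn": [0,0,0],"hand": 0.0},
  {"offset": [-0.03,-0.06,-0.1],"turn": [0,0,0],"hand": 0.0},
])

```text
t: 15.08
eef_pos: [0.5687, 0.1604, 0.2767]
tool_rot: [0.227, 2.693, -0.049]
wrist_force: [-0.9, -0.3, -0.5]
finger_gap: 0.0475
gripper_force: 0.0
```

```bash
python3 q.py
python3 - <<'E'
from h import *
import cv2
w=vision.camera("wrist")[:,:,::-1]
s=vision.camera("scene")[:,:,::-1]
a=cv2.resize(w[20:270,180:400],(440,500),interpolation=cv2.INTER_CUBIC);b=cv2.resize(s[150:275,265:355],(360,500),interpolation=cv2.INTER_CUBIC)
cv2.imwrite("pics/c6.png",np.hstack([a,b]))
E
```

```text
15.0833 plate [0.0634 0.0137 0.1097] F [-1.  -0.4 -0.1] T [ 0.11  0.24 -0.02] [-0.0004  0.0034 -0.0043]
```

View pics/c6.png

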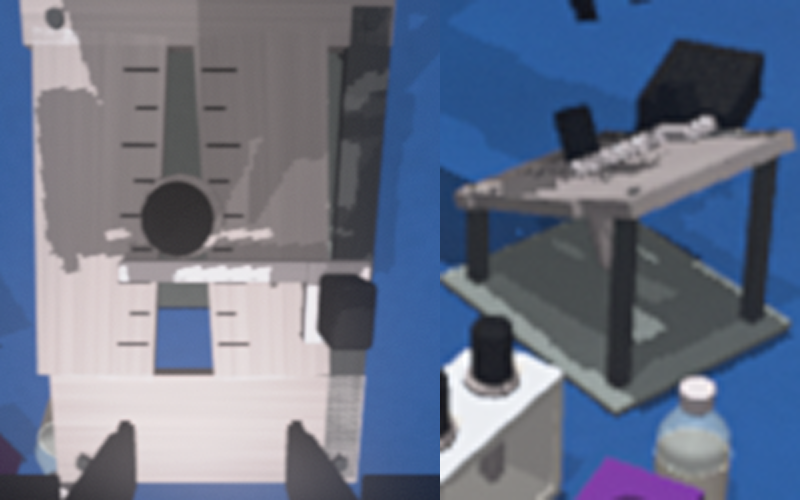

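The final picture shows the dilator square and flat in mid-slot (grip at (177,216)). The cursor edge at row 262 meets the flange's uphill rim, and the robot is clear.

```bash
python3 -c "
from rig import job
print(job.job_done())"
```

```text
the job is handed in; nothing more can be done
None
```

The dilator from the single-hole stand is hanging wedged in the gauge slot with its flange flat on the plate. The cursor edge is against the flange, the robot is clear of everything, and the job was handed in at about 15 s of the 64 s limit; the result wasn't shown to me.

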